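# Shut the bleed valve of a water filter with its square key

## Task

The countertop water filter has just been bled of air and its bleed valve still stands open. Take the square bleed key with the red handle out of its pocket in the kit tray, push it fully home into the recessed brass socket on top of the filter (the socket floats sideways, so feel for it gently and never force the key), and turn it clockwise until the valve is fully shut against its stop, without overtightening. Then draw the key out and put it back upright in its pocket, fully down, leaving the valve shut and the other things where they stand.

Things in the scene. Friction and masses are not known exactly. Their poses are not given: they have to be found in the camera images.
- bleed_key: Loose key, 60 to 110 g, 69 mm long, upright. Origin: centre of the tip of its shank; z runs up to the handle. Steel shank 12 mm square, sides along x and y, tip edges chamfered 1 mm; flange 30 mm across, 34 to 38 mm above the tip; red handle 54 mm long (x), 12 mm thick (y), 41 to 69 mm above the tip: pinch it across y. It fits the socket in any of four quarter turns.
- collar (a point): Fixed: centre of the mouth of the brass collar on the filter, z up; 44 mm clear inside, 58 mm outside. 7 mm below its mouth lies the face of the brass spindle (20 mm square, rubber seal flush round it, 39 mm) with the socket: 13.5 mm square, 14 mm deep, flat floor. Key home: tip 21 mm below the mouth, to 27 when pressed. On the face alone the tip gets no lower than 13 mm.
- filter_axis (a point): Centre of the filter's head, 10 mm below collar, same axes. The spindle floats: the socket's centre lies 2 to 7 mm off this axis (up to 5 in x and in y), anew each time; no reading shows it. It yields sideways above 7 N. It is sprung: gives down 6 mm, at 3 N rising to 6 N, so when a key pressed lightly on its face slides over the socket it springs up round the tip and the force vanishes.
- valve (a joint): Turn of the spindle, rad: 0 open, 1.571 (clockwise from above) shut, rigid stop. Starts at 0.25 to 0.6, turns against 0.08 N m, stays where left; over 0.3 N m overtightens. The socket's sides lie along the collar's x and y axes turned clockwise by this angle. The key has about 0.1 rad of play in it. The red line on the spindle points to the collar's white mark when open, the red one when shut.
- pocket (a point): Centre of the mouth of the key's pocket, 40 mm above the worktop; x, y along the tray's sides, z up. A square upright hole, 18 mm wide, 36 mm deep, in a post 36 mm square, at one end of the grey kit tray (fixed, 118 x 78 mm, walls 16 mm high, reaching 93 mm from here to -y). The parked key hangs upright on its flange, tip 34 mm below this mouth, within 0.25 rad of the pocket's axes.
- filter: The water filter, round steel body, white head, 138 mm tall, fixed on the woven tray. Origin: centre of its underside, straight below collar, same axes. 108 mm across at the foot, 116 at the black nut, 104 at the head. Steel spout on its +y side reaching 110 mm from the axis, capped stub on the -y side to 70 mm, gauge on the front (-x) to 68 mm; these are all lower than 125 mm.
- mug_a: white espresso mug, 60 x 83 x 49 mm, loose, in front of the woven tray, on the side away from the kit tray; leave it alone
- timer: round kitchen timer, 69 mm across, 44 mm tall, loose, on the woven tray at the right; leave it alone
- mill_dark: dark wooden mill, 58 mm across, 140 mm tall, loose, behind the filter; leave it alone

How it is judged:
By the outcome, as a careful person would: the job done as asked, in the order asked, and still so for the second after the job is handed in, with the robot touching nothing.
It also fails if it takes over 72 s, if anything falls off the work surface, if the arm or the gripper's body presses on something with over 40 N, if the wrist force passes 120 N, or if a joint passes its speed limit or range.

## Robot

A 6-joint arm with a two-finger parallel gripper is mounted at the origin on a cart in front of the work surface, level with it; the furniture and walls round the work are solid. World frame = base frame: x ahead of the robot, y to its left, z up, the work surface at z = 0. Lengths are in m, angles in rad, forces in N, time in s.
With the tool pointing down it reaches from about 0.35 to 0.775 m from the base axis. Payload 5.5 kg.
Tool frame: the origin (TCP) lies where the fingers leave the gripper's body, on its centre line; the fingertips stand env.tip_reach ahead of it and the grasp point (between the pads) lies 54 mm ahead of it (env.tip_reach is the distance from the TCP to the fingertips, in m); z points along the fingers, y is the line along which they close (so a half turn about z gives the same grasp; the last joint's range is limited). The gripper opens to 85 mm and grips with 20 to 120 N. Pads are 22 mm wide; open, the fingers measure 114 mm over their backs; the gripper's body (76 mm by 85 mm) begins 54 mm behind the grasp point. The pads swing forward as they close: fully open they stand 13 mm farther back than shut.
Start: joints at [-1.441, 0.313, 0.046, 1.304, 0, 1.431], TCP at [0.153, -0.554, 0.304] pointing down, gripper open.
Joint ranges: [-2.76, 2.76], [-0.86, 1.69], [-1.03, 1.26], [-2.2, 2.34], [-1.47, 1.5], [-3.14, 3.14]. Speed limits (rad/s): [2.57, 2.57, 3.14, 3.14, 3.14, 3.14].

## Interface

Orientations are given as a unit quaternion [w, x, y, z].
In Python, from workcell import status, optics, hand_in, env gives the robot as it stands.
- The arm moves only by the shell command python3 -m handwheel 'ROWS' [FORCE]. ROWS is a JSON object whose one key "deltas" holds a list of rows, each a list of 5 numbers: the opening, from -1 (shut) to 1 (fully open), then the shift along the tool's x, y, z in units of 40 mm (1.0 is 40 mm), then the turn about the tool's z in units of 10 degrees (1.0 is 10 degrees). In form: {"deltas": [[jaw, x, y, z, roll], ...]}. A call has 1 to 20 rows; each row shifts and turns the commanded pose from where the row before left it, along the tool's axes as they then stand; what a row does not reach is not made up. A row lasts 1/8 s, in which the tool goes at most 62.5 mm and 10.7 degrees, less where a joint would pass 70% of its speed; a pose out of reach is approached as far as the arm can. A call is refused whole if a number of a shift passes 1 or a number of a turn 1, either way. A call with a gripper value outside its range is refused whole. The fingers move at their own pace and stop on an object; FORCE is the grip in N (left out, the last holds). Time passes only in rows, so rows that do not move let the fingers close. It gives the time, the measured TCP pose, the force, the opening and the grip force at its end, in the units of the state.
- status.get_state(): the state, without advancing time (a new reading comes with each control period).
- optics.read_camera(name): name is "side" or "top" or "wrist"; returns a dict with "frame" (400x640x3 uint8, red, green, blue), "depth" (400x640 float32, m along the optical axis (not along the pixel's ray), 0 where there is no reading), "vfov" (degrees; the focal length in pixels is half the picture's height over the tangent of half this angle, whatever the lens; pixels are square), "cx", "cy" (the principal point, pixels), "k1" (the pictures are not rectified: a ray, as slopes to the right and down, at radius r is drawn at 1 + k1 r^2 times it, then the intrinsics apply), "origin" and "attitude" of the camera in the world. Camera axes: x right, y down, z forward; pixel columns grow to the right and rows downward; lengths in m; the calibration is good to about 2 mm. A picture is of the moment at which its call begins.
- hand_in(): hands the job in; it is judged then, once.
The state is a dict: "clock": time; "joint_pos": joint angles; "qvel": joint speeds; "tau": joint torques, N m; "tcp_pos": TCP position; "orientation": TCP orientation; "wrist_force": force on the tool from outside, world axes, zero at the start; "ft_torque": the same for the moment, N m; "finger_gap": finger opening in m; "grip_force": force on a finger pad.
Only numpy, scipy, OpenCV 4.12 (cv2) and the standard library are available. Lean on these libraries where they do the work, as an engineer would, in place of code of your own. Each camera call takes 0.05 s, during which the arm holds its last target. There are 200 camera calls.

## Working session

There is one attempt and no reset: what is moved stays moved. The work goes in short steps, Python scripts to look and compute and a shell command to move; the robot and the scene stay as the last step left them, time stands still between calls to the robot, and variables do not carry over. Pictures are saved under pics/ and viewed, at most 10 in all, crops included, and the job is handed in when it is done.

```bash
ls; mkdir -p pics; cat > h.py <<'E'
import numpy as np, cv2
from scipy.spatial.transform import Rotation as R
from workcell import status, optics, env
def cam(n):
    d=optics.read_camera(n); d['img']=np.array(d['frame']); return d
def K(d):
    f=d['img'].shape[0]/2/np.tan(np.radians(d['vfov'])/2)
    return f
def rot(d):
    a=np.array(d['attitude'],float)
    return a if a.shape==(3,3) else R.from_quat(a,scalar_first=True).as_matrix()
def rays(d,uv):
    uv=np.atleast_2d(np.array(uv,float)); f=K(d)
    m=np.array([[f,0,d['cx']],[0,f,d['cy']],[0,0,1]])
    p=cv2.undistortPoints(uv.reshape(-1,1,2),m,np.array([d['k1'],0,0,0.,0]),None,None,None).reshape(-1,2) if False else None
    q=(uv-[d['cx'],d['cy']])/f; s=q.copy()
    for _ in range(30): s=q/(1+d['k1']*(s**2).sum(1,keepdims=True))
    return np.c_[s,np.ones(len(s))]
def plane(d,uv,z):
    r=rays(d,uv)@rot(d).T; o=np.array(d['origin'])
    return o+r*((z-o[2])/r[:,2:])
def deproj(d,uv):
    r=rays(d,uv); u=np.atleast_2d(uv).astype(int); z=d['depth'][u[:,1],u[:,0]]
    return np.array(d['origin'])+(r*z[:,None])@rot(d).T
def proj(d,P):
    c=(np.atleast_2d(P)-d['origin'])@rot(d); s=c[:,:2]/c[:,2:]
    return s*(1+d['k1']*(s**2).sum(1,keepdims=True))*K(d)+[d['cx'],d['cy']]
def save(n,im): cv2.imwrite('pics/'+n,cv2.cvtColor(im,cv2.COLOR_RGB2BGR))
E
sed -i '/cv2.undistortPoints/d;/m=np.array(\[\[f/d' h.py
python3 - <<'E'
from h import *
for n in('top','side','wrist'):
    d=cam(n); np.savez('/tmp/'+n,**{k:v for k,v in d.items()})
    save(n+'0.png',d['img']); print(n,d['vfov'],d['cx'],d['cy'],d['k1'],np.round(d['origin'],3),np.round(rot(d),2).tolist())
print(status.get_state(), env.tip_reach)
E
```

```text
pics
top 49.417717792838445 315.07169856027724 204.2952528964596 -0.09208622197220036 [0.481 0.024 1.17 ] [[-0.02, -0.99, 0.14], [-1.0, 0.02, 0.01], [-0.02, -0.14, -0.99]]
side 43.81026209312904 307.7859666795401 199.42972073394006 -0.07601984464209977 [0.673 1.006 0.839] [[-1.0, 0.02, -0.04], [0.05, 0.59, -0.8], [0.0, -0.8, -0.59]]
wrist 67.62032356507564 317.36439096229395 200.55837794575007 -0.0102374533881578 [ 0.226 -0.534  0.373] [[0.27, -0.92, -0.28], [-0.96, -0.25, -0.07], [-0.0, 0.29, -0.96]]
{'clock': 0.15, 'joint_pos': array([-1.44061728e+00,  3.13868042e-01,  4.52685358e-02,  1.30362167e+00,
       -1.59707044e-05,  1.43124165e+00]), 'qvel': array([-0.00028963, -0.00049175,  0.00394426,  0.00121788,  0.00035372,
        0.00133536]), 'tau': array([ 1.80164043e-03, -4.81063306e+01,  2.98816609e+01,  1.39122907e-02,
       -2.40491263e-04, -1.06611935e-06]), 'tcp_pos': array([ 0.15319912, -0.55392927,  0.30320251]), 'orientation': array([-7.12453290e-04,  9.90918989e-01,  1.34458355e-01, -4.64556121e-06]), 'wrist_force': array([0.13934106, 0.42887881, 0.7464623 ]), 'ft_torque': array([-0.04009567, -0.05081358, -0.04821275]), 'grip_force': 0.0, 'finger_gap': 0.08499224499778245} 0.0726
```

View pics/top0.png

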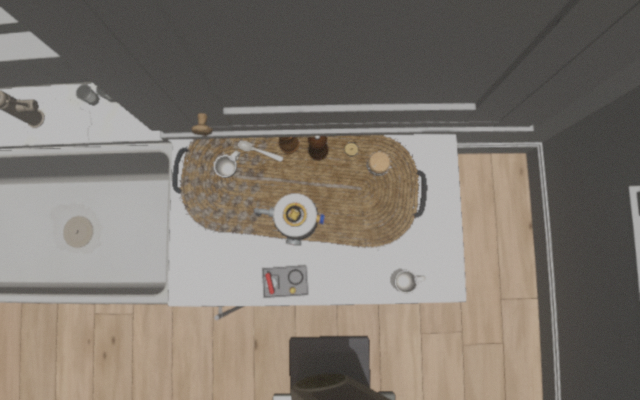

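View pics/side0.png

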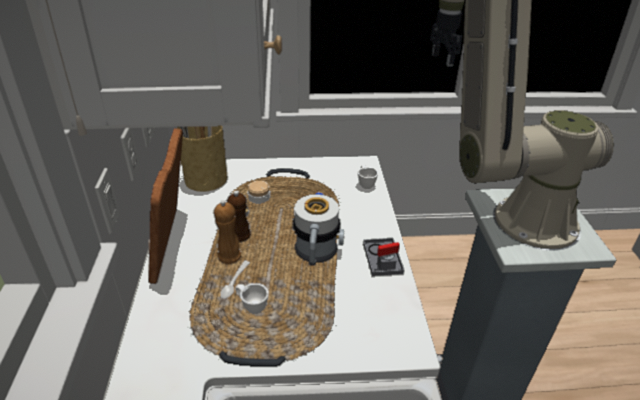

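The top view shows the filter head near (294,214), the kit tray near (285,281) and the red handle near (270,283). The side view shows the key standing upright at (388,249) and the collar at (317,204).

```bash
python3 - <<'E'
from h import *
out=[]
for n,c in(('top',(255,195,325,305)),('side',(285,185,415,285))):
    d=dict(np.load('/tmp/'+n+'.npz')); im=d['img']; hsv=cv2.cvtColor(im,cv2.COLOR_RGB2HSV)
    red=((hsv[...,0]<6)|(hsv[...,0]>174))&(hsv[...,1]>150)&(hsv[...,2]>80)
    m=np.zeros_like(red); m[c[1]:c[3],c[0]:c[2]]=1; red&=m>0
    nn,l,s,ce=cv2.connectedComponentsWithStats(red.astype(np.uint8)); k=1+s[1:,4].argmax()
    v,u=np.nonzero(l==k); P=deproj(d,np.c_[u,v]); print(n,'red',s[k],ce[k],np.median(P,0),np.percentile(P[:,2],[5,95]))
    print(' rect',cv2.minAreaRect(np.c_[u,v].astype(np.float32)), plane(d,ce[k],.07 if n=='top' else .06))
    br=(hsv[...,0]>12)&(hsv[...,0]<32)&(hsv[...,1]>90)&(m>0)
    nn,l,s,ce=cv2.connectedComponentsWithStats(br.astype(np.uint8))
    for k in range(1,nn):
        if s[k,4]>15: print(' brass',s[k],ce[k],deproj(d,ce[k]),plane(d,ce[k],.148))
    cr=im[c[1]:c[3],c[0]:c[2]]; out.append(cv2.resize(cr,None,fx=5 if n=='top' else 3.4,fy=5 if n=='top' else 3.4,interpolation=cv2.INTER_CUBIC))
h=max(o.shape[0] for o in out); save('c0.png',np.hstack([np.pad(o,((0,h-o.shape[0]),(0,0),(0,0))) for o in out]))
E
```

```text
top red [271 291   1   1   1] [271. 291.] [0.42434735 0.15173371 0.07525768] [0.07525768 0.07525768]
 rect ((271.0, 291.0), (0.0, 0.0), 0.0) [[0.42407448 0.15234768 0.07      ]]
 brass [255 195  27  10 125] [267.736 198.496] [[0.6688558  0.16789834 0.0049879 ]] [[0.64580993 0.15022084 0.148     ]]
 brass [308 195  17  18 139] [318.69784173 201.51079137] [[0.65799703 0.02940794 0.00438075]] [[0.63620355 0.02873144 0.148     ]]
 brass [284 203  22  23 136] [293.96323529 213.33823529] [[0.61167006 0.08922506 0.12638208]] [[0.60896591 0.087872   0.148     ]]
 brass [288 208  12  12  79] [293.51898734 214.11392405] [[0.6096162  0.09022649 0.12785824]] [[0.60713283 0.08894468 0.148     ]]
 brass [290 288   5   5  21] [292. 290.] [[0.42326488 0.10328564 0.01838402]] [[0.42978127 0.09435115 0.148     ]]
side red [379 243  20   7  93] [388.09677419 245.94623656] [0.44546161 0.15883706 0.07251886] [0.06822622 0.07611586]
 rect ((388.5, 246.0), (4.865830421447754, 19.69140625), 81.25383758544922) [[0.4415076  0.14498873 0.06      ]]
 brass [ 285  185   53  100 2163] [303.33888118 241.48173833] [[0.63962092 0.12420418 0.06335073]] [[0.64323073 0.22052405 0.148     ]]
 brass [305 198  24  16 269] [316.37918216 205.61710037] [[0.60751653 0.08485978 0.13849957]] [[0.60840086 0.09736449 0.148     ]]
```

View pics/c0.png

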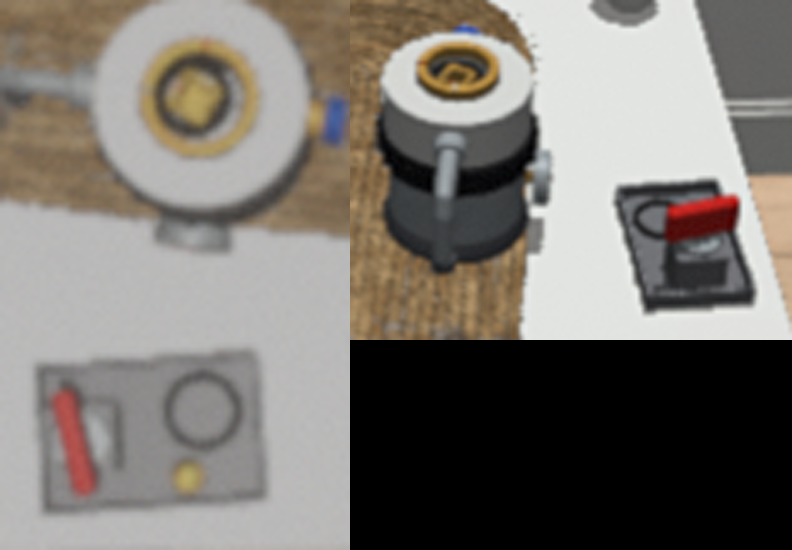

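The crop shows the handle running about 13° off world x (+x end towards +y). The collar's red mark is at its +x edge and the spindle square sits off centre inside it. I'm turning the tool half round so the last joint is mid-range, then looking from above the collar.

```bash
python3 -m handwheel '{"deltas":[[1,0,0,0,-1],[1,0,0,0,-1],[1,0,0,0,-1],[1,0,0,0,-1],[1,0,0,0,-1],[1,0,0,0,-1],[1,0,0,0,-1],[1,0,0,0,-1],[1,0,0,0,-1],[1,0,0,0,-1],[1,0,0,0,-1],[1,0,0,0,-1],[1,0,0,0,-1],[1,0,0,0,-1],[1,0,0,0,-1],[1,0,0,0,-1],[1,0,0,0,-1],[1,0,0,0,-1]]}'
python3 -m handwheel '{"deltas":[[1,-0.92,0.54,0,0],[1,-0.92,0.54,0,0],[1,-0.92,0.54,0,0],[1,-0.92,0.54,0,0],[1,-0.92,0.54,0,0],[1,-0.92,0.54,0,0],[1,-0.92,0.54,0,0],[1,-0.92,0.54,0,0],[1,-0.92,0.54,0,0],[1,-0.92,0.54,0,0],[1,-0.73,0.88,0,0],[1,-0.73,0.88,0,0],[1,-0.73,0.88,0,0],[1,-0.73,0.88,0,0],[1,-0.73,0.88,0,0],[1,-0.73,0.88,0,0],[1,-0.73,0.88,0,0],[1,-0.73,0.88,0,0],[1,0,0,0,0],[1,0,0,0,0]]}'
python3 - <<'E'
from h import *
d=cam('wrist'); np.savez('/tmp/w1',**d); save('w1.png',d['img']); print(np.round(d['origin'],4),rot(d).round(3).tolist(),status.get_state()['joint_pos'])
E
```

```text
clock: 2.4
tcp_pos: [0.1532, -0.5541, 0.3035]
orientation: [0.0, -0.137, 0.991, 0.0]
wrist_force: [0.3, 0.2, -0.1]
finger_gap: 0.0853
grip_force: 0.0
clock: 4.9
tcp_pos: [0.6001, 0.0856, 0.3033]
orientation: [-0.001, -0.135, 0.991, -0.0]
wrist_force: [0.0, -0.8, 1.3]
finger_gap: 0.0851
grip_force: 0.0
[0.5303 0.0662 0.3735] [[-0.266, 0.923, 0.278], [0.964, 0.254, 0.077], [0.0, 0.289, -0.957]] [ 8.56645520e-03  3.75586882e-01  1.34188553e-01  1.33038410e+00
 -4.37103241e-04 -2.60673344e-01]
```

View pics/w1.png

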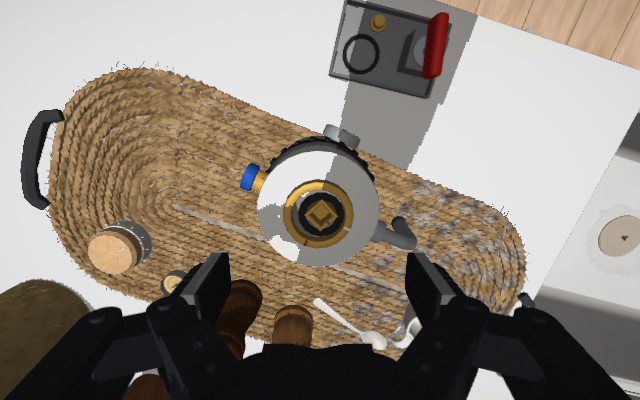

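The wrist view shows the collar at (319,214) with the dark seal and the diamond-like spindle at (322,214). The kit tray is at the top, with the red handle at (436,45), the post around (422,52) and the capped stub pointing left at (250,178).

```bash
python3 - <<'E'
from h import *
d=dict(np.load('/tmp/w1.npz')); im=d['img']; hsv=cv2.cvtColor(im,cv2.COLOR_RGB2HSV)
# depths
for n,uv in dict(rim_l=(288,213),rim_r=(350,213),seal=(322,233),spin=(322,207),head=(370,195),post=(413,50),handle=(437,30),tray=(395,60)).items():
    print(n,deproj(d,uv).round(4))
# head circle: white region
a=cv2.resize(im[175:255,275:365],None,fx=6,fy=6,interpolation=cv2.INTER_CUBIC)
b=cv2.resize(im[0:105,320:460],None,fx=1.8,fy=1.8,interpolation=cv2.INTER_CUBIC)
h=max(a.shape[0],b.shape[0]); save('c1.png',np.hstack([np.pad(o,((0,h-o.shape[0]),(0,0),(0,0))) for o in(a,b)]))
# red handle
red=((hsv[...,0]<8)|(hsv[...,0]>172))&(hsv[...,1]>150)&(hsv[...,2]>60)
nn,l,s,ce=cv2.connectedComponentsWithStats(red.astype(np.uint8)); k=1+s[1:,4].argmax()
v,u=np.nonzero(l==k); P=deproj(d,np.c_[u,v]); t=P[P[:,2]>.07]
print('handle',s[k],np.median(P,0)); q=t[:,:2].astype(np.float32); print('top n',len(t),cv2.minAreaRect(q),t[:,2].mean())
for c in cv2.boxPoints(cv2.minAreaRect(q)): print(c)
# dark seal vs brass mask inside
print(hsv[213,285:360:3].tolist())
E
```

```text
rim_l [[0.6128 0.0645 0.1459]]
rim_r [[0.5991 0.1124 0.1473]]
seal [[0.6252 0.0966 0.1386]]
spin [[0.6068 0.0916 0.1258]]
head [[0.5831 0.126  0.1359]]
post [[0.4472 0.1445 0.0393]]
handle [[0.4351 0.151  0.0755]]
tray [[0.4535 0.1367 0.0036]]
handle [ 422   13   27   66 1181] [0.44568512 0.15511535 0.07386413]
top n 832 ((0.48674625158309937, 0.1262545883655548), (0.044026803225278854, 0.14162126183509827), 53.21662902832031) 0.07542253163993164
[0.41685224 0.15102471]
[0.53027743 0.06622316]
[0.55664027 0.10148446]
[0.44321507 0.18628602]
[[19, 161, 130], [19, 159, 125], [19, 147, 64], [30, 4, 70], [40, 11, 70], [0, 12, 22], [60, 12, 21], [18, 159, 120], [19, 165, 125], [19, 165, 68], [19, 165, 128], [18, 161, 127], [19, 161, 127], [19, 163, 127], [19, 158, 124], [19, 159, 88], [19, 163, 127], [18, 146, 49], [10, 31, 25], [15, 23, 22], [19, 161, 92], [19, 162, 126], [19, 160, 118], [23, 8, 134], [23, 8, 136]]
```

View pics/c1.png

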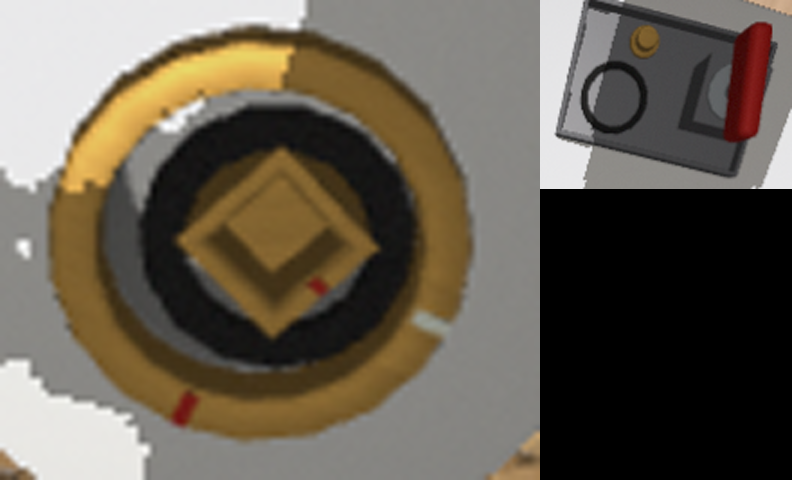

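The crop shows the socket clearly. The spindle's corners are at crop (282,147), (380,248), (272,338) and (175,240), with the white mark at (432,324), the red mark at (185,408) and the red line at (317,287). Next I turn these into positions and angles.

```bash
python3 - <<'E'
from h import *
d=dict(np.load('/tmp/w1.npz')); im=d['img']; hsv=cv2.cvtColor(im,cv2.COLOR_RGB2HSV)
C=lambda p:np.array(p,float)/6+[275,175]-.42
P=lambda p,z:plane(d,C(p),z)[:,:2]
zc=.1465
br=((hsv[...,0]>12)&(hsv[...,0]<28)&(hsv[...,1]>110)).astype(np.uint8); br[:175]=0;br[255:]=0;br[:,:278]=0;br[:,362:]=0
cs,_=cv2.findContours(br,cv2.RETR_EXTERNAL,cv2.CHAIN_APPROX_NONE); c=max(cs,key=len).reshape(-1,2)
w=plane(d,c,zc)[:,:2].astype(np.float32); print('collar',cv2.fitEllipse(w),cv2.minEnclosingCircle(w))
col=np.array(cv2.fitEllipse(w)[0])
sp=P([(282,147),(380,248),(272,338),(175,240)],zc-.007); so=P([(282,172),(348,232),(272,305),(207,240)],zc-.007)
for n,q in(('spindle',sp),('socket',so)):
    e=np.roll(q,-1,0)-q; an=np.degrees(np.arctan2(e[:,1],e[:,0]))
    print(n,q.mean(0),'sides',np.linalg.norm(e,axis=1).round(4),'ang mod90',(an%90).round(1))
ang=lambda v:np.degrees(np.arctan2(v[1],v[0]))
print('white',ang(P((432,324),zc)[0]-col),'red',ang(P((185,408),zc)[0]-col),'line',ang(P((317,287),zc-.007)[0]-sp.mean(0)))
red=((hsv[...,0]<8)|(hsv[...,0]>172))&(hsv[...,1]>150)&(hsv[...,2]>60)
nn,l,s,ce=cv2.connectedComponentsWithStats(red.astype(np.uint8)); k=1+s[1:,4].argmax()
v,u=np.nonzero(l==k); D=deproj(d,np.c_[u,v]); ok=(d['depth'][v,u]>.1)&(D[:,2]>.073)&(D[:,2]<.08); t=D[ok,:2].astype(np.float32)
r=cv2.minAreaRect(t); print('handle top',len(t),r,[x.round(4).tolist() for x in cv2.boxPoints(r)])
# tray rim angle via post/tray edges: dark grey region
# side: triangulate handle
tr=((hsv[...,1]<40)&(hsv[...,2]<90)).astype(np.uint8); tr[120:]=0; tr[:,:300]=0;tr[:,480:]=0
cs,_=cv2.findContours(tr,cv2.RETR_EXTERNAL,cv2.CHAIN_APPROX_NONE); c=max(cs,key=cv2.contourArea).reshape(-1,2)
w=plane(d,c,.016)[:,:2].astype(np.float32); print('tray',cv2.minAreaRect(w))
st=status.get_state(); print(st['tcp_pos'],R.from_quat(st['orientation'],scalar_first=True).as_matrix().round(3).tolist())
E
```

```text
collar ((0.6074829697608948, 0.08779212832450867), (0.05503277853131294, 0.05675432085990906), 102.80509948730469) ((0.6076170206069946, 0.08843569457530975), 0.029033543542027473)
spindle [0.60978964 0.09119731] sides [0.02   0.0201 0.0199 0.0199] ang mod90 [58.5 57.4 58.1 57.7]
socket [0.60888692 0.0909383 ] sides [0.0126 0.0151 0.0132 0.0143] ang mod90 [61.9 61.3 58.5 59. ]
white 78.1920505489958 red -6.83492853685976 line 56.62619951024185
handle top 690 ((0.44530537724494934, 0.15717509388923645), (0.051480092108249664, 0.011087085120379925), 13.051288604736328) [[0.4189999997615814, 0.15680000185966492], [0.42149999737739563, 0.1459999978542328], [0.4715999960899353, 0.15760000050067902], [0.4690999984741211, 0.16840000450611115]]
tray ((0.4481428265571594, 0.12459956854581833), (0.0788760557770729, 0.11608496308326721), 2.7426037788391113)
[0.60004421 0.08504382 0.30354939] [[-0.964, -0.266, -0.001], [-0.266, 0.964, -0.0], [0.001, -0.0, -1.0]]
```

Everything agrees with the given sizes: the spindle's sides are 20 mm and the tray is 79 × 116 mm. The handle is at (0.445, 0.157), 13°. The socket is at (0.610, 0.091), 58° mod 90, so the valve stands near 0.4 rad. I move over the key and refine there.

```bash
python3 -m handwheel '{"deltas":[[1,0.65,0.55,0,0.23],[1,0.65,0.55,0,0],[1,0.65,0.55,0,0],[1,0.65,0.55,0,0],[1,0.65,0.55,0,0],[1,0,0,0.6,0],[1,0,0,0.6,0],[1,0,0,0.6,0],[1,0,0,0.6,0],[1,0,0,0.6,0],[1,0,0,0,0],[1,0,0,0,0]]}'
cat >> h.py <<'E'
def handle(d,top,tol=.004):
    hsv=cv2.cvtColor(d['img'],cv2.COLOR_RGB2HSV)
    red=((hsv[...,0]<8)|(hsv[...,0]>172))&(hsv[...,1]>150)&(hsv[...,2]>50)
    l,s=cv2.connectedComponentsWithStats(red.astype(np.uint8))[1:3]; v,u=np.nonzero(l==1+s[1:,4].argmax())
    D=deproj(d,np.c_[u,v]); ok=(abs(D[:,2]-top)<tol)&(d['depth'][v,u]>.05)
    Q=plane(d,np.c_[u,v][ok],np.median(D[ok,2]))[:,:2].astype(np.float32)
    return len(Q),np.median(D[ok,2]),cv2.minAreaRect(Q),cv2.boxPoints(cv2.minAreaRect(Q)).round(4).tolist()
def tool(v):
    s=status.get_state(); return R.from_quat(s['orientation'],scalar_first=True).as_matrix().T@np.array(v)
E
python3 - <<'E'
from h import *
d=cam('wrist'); save('w2.png',d['img']); r=handle(d,.0754); print(r)
s=status.get_state(); print(s['tcp_pos'],R.from_quat(s['orientation'],scalar_first=True).as_matrix().round(3).tolist())
t=s['tcp_pos']; print('tool mm',1000*tool([r[2][0][0]-t[0],r[2][0][1]-t[1],0]))
E
```

```text
clock: 6.45
tcp_pos: [0.4486, 0.1614, 0.1848]
orientation: [0.001, -0.114, 0.993, -0.0]
wrist_force: [0.0, -0.3, 0.2]
finger_gap: 0.0851
grip_force: 0.0
(1290, np.float64(0.07449626133295395), ((0.4433045983314514, 0.1573515236377716), (0.05257914587855339, 0.01141035370528698), 13.270859718322754), [[0.4163999855518341, 0.15690000355243683], [0.4189999997615814, 0.14579999446868896], [0.4702000021934509, 0.15780000388622284], [0.4675999879837036, 0.1688999980688095]])
[0.44890871 0.16159623 0.18506758] [[-0.974, -0.227, 0.002], [-0.227, 0.974, 0.0], [-0.002, -0.0, -1.0]]
tool mm [ 6.4205342  -2.86359575 -0.01100803]
```

View pics/w2.png

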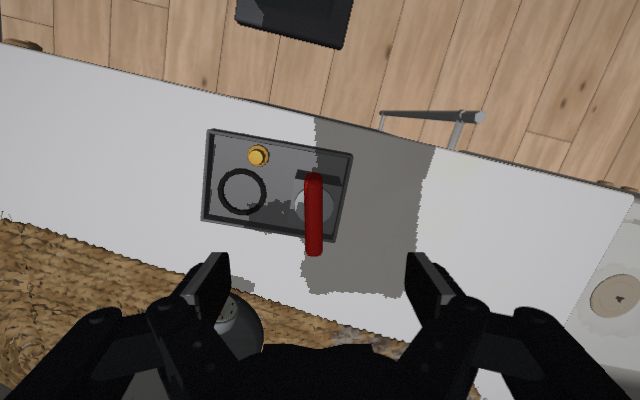

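The handle stands clear between the fingers at (314,213), 6.4 mm ahead and 2.9 mm to the left in tool axes. I go down and grip it.

```bash
python3 -m handwheel '{"deltas":[[1,0.16,-0.07,0,0],[1,0,0,0.4,0],[1,0,0,0.4,0],[1,0,0,0.4,0],[1,0,0,0.4,0],[1,0,0,0,0],[-1,0,0,0,0],[-1,0,0,0,0],[-1,0,0,0,0],[-1,0,0,0,0],[-1,0,0,0,0],[-1,0,0,0,0]]}' 60; python3 - <<'E'
from h import *
s=status.get_state(); print(s['tcp_pos'],s['finger_gap'],s['grip_force'],s['wrist_force'],s['ft_torque'])
d=cam('wrist'); r=handle(d,.0754); print(r); t=s['tcp_pos']; print('tool mm',1000*tool([r[2][0][0]-t[0],r[2][0][1]-t[1],0]))
E
```

```text
clock: 8.0
tcp_pos: [0.4429, 0.1579, 0.1202]
orientation: [0.0, -0.115, 0.993, -0.0]
wrist_force: [-1.8, -0.1, 4.3]
finger_gap: 0.0111
grip_force: 59.0
[0.44290523 0.15787763 0.12024603] 0.011120124192144408 59.04566824436188 [-1.79871422 -0.06065904  4.29275671] [ 0.04905425  0.18876507 -0.03801578]
(2523, np.float64(0.07456866373603131), ((0.44290950894355774, 0.15770381689071655), (0.05273675173521042, 0.011150033213198185), 13.069429397583008), [[0.41600000858306885, 0.15719999372959137], [0.41850000619888306, 0.14630000293254852], [0.4699000120162964, 0.1581999957561493], [0.4672999978065491, 0.16910000145435333]])
tool mm [ 3.54033585e-02 -1.70223904e-01 -1.16648055e-05]
```

The key is gripped and centred in the hand to about 0.2 mm. I lift it straight out, turn it to 58°, and stop beside the collar so that the camera sees both the tip and the socket.

```bash
python3 -m handwheel '{"deltas":[[-1,0,0,-0.25,0],[-1,0,0,-0.4,0],[-1,0,0,-0.7,0],[-1,0,0,-0.7,0],[-1,0,0,-0.7,0],[-1,0,0,-0.7,0],[-1,0,0,-0.65,0],[-1,-0.54,-0.32,0,0],[-1,-0.54,-0.32,0,0],[-1,-0.54,-0.32,0,0],[-1,-0.54,-0.32,0,0],[-1,-0.54,-0.32,0,0],[-1,0,0,0,-0.9],[-1,0,0,0,-0.9],[-1,0,0,0,-0.9],[-1,0,0,0,-0.9],[-1,0,0,0,-0.9],[-1,0,0,0,0],[-1,0,0,0,0]]}'; python3 - <<'E'
from h import *
s=status.get_state(); d=cam('wrist'); np.savez('/tmp/w3',**d); Rm=R.from_quat(s['orientation'],scalar_first=True).as_matrix()
print(s['tcp_pos'],Rm.round(3).tolist(),s['finger_gap'],s['wrist_force'],s['ft_torque'])
tip=s['tcp_pos']+Rm@[0,0,.1139]; px=proj(d,tip)[0]; cp=proj(d,[.6098,.0912,.1395])[0]; print('pred tip',px,'socket',cp)
x0,y0=int(min(px[0],cp[0])-45),int(min(px[1],cp[1])-45); x1,y1=int(max(px[0],cp[0])+45),int(max(px[1],cp[1])+45)
x0=max(x0,0);y0=max(y0,0);c=d['img'][y0:y1,x0:x1]; f=min(800/c.shape[1],600/c.shape[0]); print('crop',x0,y0,f); save('c3.png',cv2.resize(c,None,fx=f,fy=f,interpolation=cv2.INTER_CUBIC))
E
```

```text
clock: 10.42
tcp_pos: [0.5622, 0.1201, 0.2838]
orientation: [-0.0, -0.485, 0.875, 0.0]
wrist_force: [0.9, -0.1, -1.2]
finger_gap: 0.0109
grip_force: 58.6
[0.5622291  0.12005424 0.28380115] [[-0.53, -0.848, -0.0], [-0.848, 0.53, -0.0], [0.0, 0.0, -1.0]] 0.010864552091808742 [ 0.94475256 -0.08222416 -1.22333598] [ 0.03113237  0.0116493  -0.00150983]
pred tip [318.80644994 225.32393774] socket [245.25284383 211.57149188]
crop 200 166 4.9079754601226995
```

View pics/c3.png

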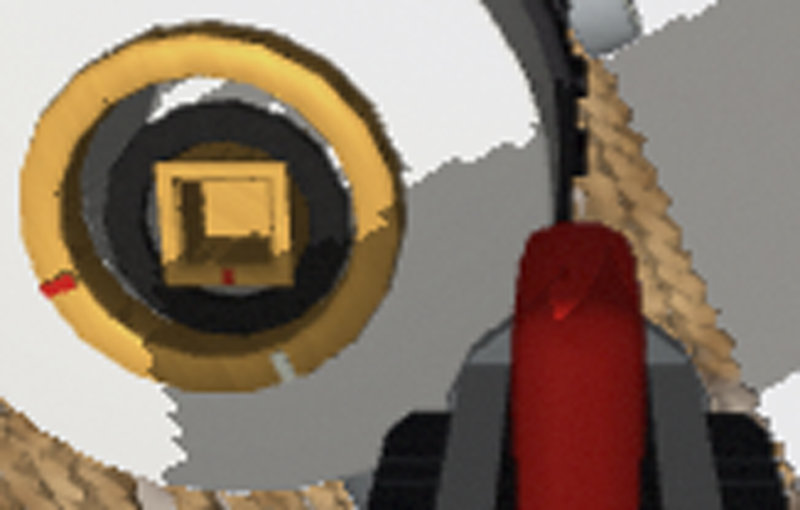

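The view shows the spindle square aligned with the image axes, its centre at px (245.5,211.0) against a prediction of (245.3,211.6), so the two measurements agree to about 0.5 mm. I move over the socket and approach.

```bash
python3 -m handwheel '{"deltas":[[-1,0,-0.46,0,0],[-1,0,-0.46,0,0],[-1,0,-0.47,0,0],[-1,0,0,0,0],[-1,0,0,0.3,0],[-1,0,0,0.25,0],[-1,0,0,0,0],[-1,0,0,0,0]]}'; python3 -m handwheel '{"deltas":[[-1,0,0,0.05,0],[-1,0,0,0.05,0],[-1,0,0,0,0]]}';python3 -m handwheel '{"deltas":[[-1,0,0,0.05,0],[-1,0,0,0.05,0],[-1,0,0,0,0]]}'
```

```text
clock: 11.48
tcp_pos: [0.6094, 0.091, 0.2619]
orientation: [-0.0, -0.486, 0.874, -0.0]
wrist_force: [-0.5, 0.7, -1.1]
finger_gap: 0.0109
grip_force: 58.7
clock: 11.85
tcp_pos: [0.6096, 0.0908, 0.2578]
orientation: [-0.0, -0.486, 0.874, -0.0]
wrist_force: [-0.1, -0.3, -0.8]
finger_gap: 0.0109
grip_force: 58.7
clock: 12.22
tcp_pos: [0.6095, 0.0907, 0.2536]
orientation: [-0.0, -0.486, 0.874, 0.0]
wrist_force: [0.0, 0.1, -0.4]
finger_gap: 0.0111
grip_force: 58.7
```

```bash
python3 -m handwheel '{"deltas":[[-1,0,0,0.05,0],[-1,0,0,0,0],[-1,0,0,0,0]]}'; python3 -m handwheel '{"deltas":[[-1,0,0,0.05,0],[-1,0,0,0,0],[-1,0,0,0,0]]}'
```

```text
clock: 12.6
tcp_pos: [0.6095, 0.0907, 0.2518]
orientation: [-0.0, -0.486, 0.874, -0.0]
wrist_force: [0.1, -0.8, -0.7]
finger_gap: 0.0111
grip_force: 58.8
clock: 12.98
tcp_pos: [0.6094, 0.0907, 0.2496]
orientation: [-0.0, -0.486, 0.874, 0.0]
wrist_force: [-1.0, -0.3, -2.0]
finger_gap: 0.0112
grip_force: 58.8
```

```bash
python3 -m handwheel '{"deltas":[[-1,0,0,0.05,0],[-1,0,0,0,0],[-1,0,0,0,0]]}'; python3 -m handwheel '{"deltas":[[-1,0,0,0.05,0],[-1,0,0,0,0],[-1,0,0,0,0]]}';  python3 -m handwheel '{"deltas":[[-1,0,0,0.05,0],[-1,0,0,0,0],[-1,0,0,0,0]]}'
```

```text
clock: 13.35
tcp_pos: [0.6095, 0.0907, 0.2477]
orientation: [-0.0, -0.486, 0.874, 0.0]
wrist_force: [-0.9, -1.0, -2.1]
finger_gap: 0.0109
grip_force: 58.8
clock: 13.72
tcp_pos: [0.6095, 0.0907, 0.2458]
orientation: [-0.0, -0.486, 0.874, -0.0]
wrist_force: [-2.3, -0.6, -2.0]
finger_gap: 0.0109
grip_force: 58.9
clock: 14.1
tcp_pos: [0.6095, 0.0907, 0.2437]
orientation: [-0.0, -0.486, 0.874, -0.0]
wrist_force: [-2.0, -0.9, 0.5]
finger_gap: 0.0107
grip_force: 59.0
```

```bash
python3 -m handwheel '{"deltas":[[-1,0,0,0.05,0],[-1,0,0,0,0],[-1,0,0,0,0]]}'; python3 -m handwheel '{"deltas":[[-1,0,0,0.05,0],[-1,0,0,0,0],[-1,0,0,0,0]]}';  python3 -m handwheel '{"deltas":[[-1,0,0,0.05,0],[-1,0,0,0,0],[-1,0,0,0,0]]}'; python3 -c "
from workcell import status;print(status.get_state()['ft_torque'])"
```

```text
clock: 14.48
tcp_pos: [0.6095, 0.0907, 0.2417]
orientation: [-0.0, -0.486, 0.874, 0.0]
wrist_force: [-2.0, -0.8, 0.4]
finger_gap: 0.0105
grip_force: 59.0
clock: 14.85
tcp_pos: [0.6096, 0.0907, 0.2397]
orientation: [-0.0, -0.486, 0.874, -0.0]
wrist_force: [-3.8, -0.9, -0.2]
finger_gap: 0.0107
grip_force: 59.0
clock: 15.22
tcp_pos: [0.6096, 0.0907, 0.238]
orientation: [-0.0, -0.486, 0.874, -0.0]
wrist_force: [-4.4, -1.4, 1.6]
finger_gap: 0.0109
grip_force: 59.1
[-0.30349842  0.89741522  0.00401506]
```

```bash
python3 -m handwheel '{"deltas":[[-1,0.02,0.015,0.0,0],[-1,0,0,0.04,0],[-1,0,0,0,0],[-1,0,0,0,0]]}';python3 -m handwheel '{"deltas":[[-1,0.01,0.01,0.04,0],[-1,0,0,0,0],[-1,0,0,0,0]]}'; python3 -c "
from workcell import status;print(status.get_state()['ft_torque'])"
```

```text
clock: 15.72
tcp_pos: [0.6092, 0.0905, 0.2366]
orientation: [0.001, -0.486, 0.874, -0.0]
wrist_force: [-0.5, 0.3, 2.7]
finger_gap: 0.0107
grip_force: 59.3
clock: 16.1
tcp_pos: [0.6089, 0.0904, 0.2351]
orientation: [0.001, -0.486, 0.874, -0.0]
wrist_force: [1.3, 0.8, 3.8]
finger_gap: 0.011
grip_force: 59.4
[ 0.31053536 -0.56537016  0.02709533]
```

The key is home: the spring carries about 4 N and the side load is gone. Now I turn clockwise, watching the moment.

```bash
cat > t.py <<'E'
from h import *
s=status.get_state(); m=R.from_quat(s['orientation'],scalar_first=True).as_matrix()
print('Tz',s['ft_torque'].round(3),'yaw',round(np.degrees(np.arctan2(-m[1,0],-m[0,0])),2),'tip',round(s['tcp_pos'][2]-.1139,4),s['wrist_force'].round(1))
E
python3 -m handwheel '{"deltas":[[-1,0,0,0,0.5],[-1,0,0,0,0.5],[-1,0,0,0,0.5],[-1,0,0,0,0.5],[-1,0,0,0,0]]}'; python3 t.py; python3 -m handwheel '{"deltas":[[-1,0,0,0,0.5],[-1,0,0,0,0.5],[-1,0,0,0,0.5],[-1,0,0,0,0.5],[-1,0,0,0,0.5],[-1,0,0,0,0.5],[-1,0,0,0,0]]}' >/dev/null; python3 t.py
```

```text
clock: 16.73
tcp_pos: [0.6081, 0.0904, 0.2348]
orientation: [0.0, -0.327, 0.945, 0.0]
wrist_force: [0.9, 1.4, 4.5]
finger_gap: 0.0112
grip_force: 59.4
Tz [ 0.227 -0.167  0.068] yaw 38.22 tip 0.1209 [0.9 1.4 4.5]
Tz [ 0.548 -0.087  0.049] yaw 8.3 tip 0.1208 [-0.4  2.2  3.5]
```

```bash
python3 -m handwheel '{"deltas":[[-1,0,0,0,0.4],[-1,0,0,0,0.4],[-1,0,0,0,0]]}'>/dev/null; python3 t.py; python3 -m handwheel '{"deltas":[[-1,0,0,0,0.2],[-1,0,0,0,0]]}'>/dev/null; python3 t.py;python3 -m handwheel '{"deltas":[[-1,0,0,0,0.2],[-1,0,0,0,0]]}'>/dev/null; python3 t.py;python3 -m handwheel '{"deltas":[[-1,0,0,0,0.2],[-1,0,0,0,0]]}'>/dev/null; python3 t.py
```

```text
Tz [ 0.697 -0.099  0.088] yaw 0.33 tip 0.1207 [0.8 1.9 4.4]
Tz [ 0.868 -0.043  0.031] yaw -1.79 tip 0.1208 [0.2 3.9 4.4]
Tz [ 0.992 -0.033  0.065] yaw -3.84 tip 0.1208 [0.1 4.1 3.3]
Tz [1.206 0.015 0.036] yaw -5.86 tip 0.1207 [-0.4  4.9  4.6]
```

```bash
python3 -m handwheel '{"deltas":[[-1,0,0.02,0,0.1],[-1,0,0,0,0]]}'>/dev/null; python3 t.py; for i in 1; do python3 -m handwheel '{"deltas":[[-1,0,0,0,0.1],[-1,0,0,0,0]]}'>/dev/null; python3 t.py; done; python3 -m handwheel '{"deltas":[[-1,0,0,0,0.1],[-1,0,0,0,0]]}'>/dev/null; python3 t.py;python3 -m handwheel '{"deltas":[[-1,0,0,0,0.1],[-1,0,0,0,0]]}'>/dev/null; python3 t.py
```

```text
Tz [0.641 0.125 0.072] yaw -6.87 tip 0.1207 [-0.4  1.8  4.5]
Tz [0.515 0.12  0.098] yaw -7.87 tip 0.1207 [-0.9  1.8  4.5]
Tz [0.424 0.245 0.087] yaw -8.87 tip 0.1207 [-0.9  2.2  4. ]
Tz [0.25  0.225 0.064] yaw -9.86 tip 0.1207 [-0.9  1.1  3.9]
```

```bash
for i in 1; do python3 -m handwheel '{"deltas":[[-1,0,0,0,0.1],[-1,0,0,0,0]]}'>/dev/null; python3 t.py; done; python3 -m handwheel '{"deltas":[[-1,0,0,0,0.1],[-1,0,0,0,0]]}'>/dev/null; python3 t.py;python3 -m handwheel '{"deltas":[[-1,0,0,0,0.1],[-1,0,0,0,0]]}'>/dev/null; python3 t.py
```

```text
Tz [0.092 0.227 0.046] yaw -10.86 tip 0.1207 [-0.4 -0.6  3.4]
Tz [0.075 0.262 0.062] yaw -11.86 tip 0.1208 [-1.2 -0.6  3.8]
Tz [0.063 0.295 0.117] yaw -12.86 tip 0.1207 [-0.8  1.   4.3]
```

```bash
python3 t.py; python3 t.py
```

```text
Tz [0.063 0.295 0.117] yaw -12.86 tip 0.1207 [-0.8  1.   4.3]
Tz [0.063 0.295 0.117] yaw -12.86 tip 0.1207 [-0.8  1.   4.3]
```

```bash
python3 -m handwheel '{"deltas":[[-1,0,0,0,0.1],[-1,0,0,0,0]]}'>/dev/null; python3 t.py; python3 -m handwheel '{"deltas":[[-1,0,0,0,0]]}'>/dev/null; python3 t.py
```

```text
Tz [-0.035  0.297  0.043] yaw -13.86 tip 0.1208 [-0.8 -0.2  5. ]
Tz [0.027 0.28  0.058] yaw -13.85 tip 0.1208 [-1.  -0.5  4.5]
```

```bash
python3 -m handwheel '{"deltas":[[-1,0,0,0,0.07],[-1,0,0,0,0]]}'>/dev/null; python3 t.py; python3 -m handwheel '{"deltas":[[-1,0,0,0,0]]}'>/dev/null; python3 t.py
```

```text
Tz [-0.046  0.362  0.054] yaw -14.55 tip 0.1208 [-2.   0.3  3.8]
Tz [-0.113  0.359  0.103] yaw -14.55 tip 0.1208 [-1.8 -0.7  4.3]
```

```bash
python3 -m handwheel '{"deltas":[[-1,0,0,0,0.07],[-1,0,0,0,0]]}'>/dev/null; python3 t.py; python3 -m handwheel '{"deltas":[[-1,0,0,0,0]]}'>/dev/null; python3 t.py
```

```text
Tz [-0.047  0.333  0.06 ] yaw -15.25 tip 0.1208 [-0.8 -0.6  3.3]
Tz [-0.109  0.338  0.092] yaw -15.24 tip 0.1208 [-1.3 -0.8  3.9]
```

```bash
python3 -m handwheel '{"deltas":[[-1,0,0,0,0.07],[-1,0,0,0,0]]}'>/dev/null; python3 t.py; python3 -m handwheel '{"deltas":[[-1,0,0,0,0]]}'>/dev/null; python3 t.py
```

```text
Tz [-0.148  0.32   0.05 ] yaw -15.96 tip 0.1208 [-1.1  0.2  4.5]
Tz [-0.094  0.387  0.126] yaw -15.94 tip 0.1208 [-2.1 -0.2  3.8]
```

```bash
python3 -m handwheel '{"deltas":[[-1,0,0,0,0.07],[-1,0,0,0,0]]}'>/dev/null; python3 t.py; python3 -m handwheel '{"deltas":[[-1,0,0,0,0]]}'>/dev/null; python3 t.py
```

```text
Tz [-0.094  0.348  0.105] yaw -16.65 tip 0.1208 [-1.3 -0.7  3.9]
Tz [-0.051  0.331  0.063] yaw -16.64 tip 0.1208 [-1.8 -0.7  4.3]
```

```bash
python3 -m handwheel '{"deltas":[[-1,0,0,0,0.07],[-1,0,0,0,0]]}'>/dev/null; python3 t.py; python3 -m handwheel '{"deltas":[[-1,0,0,0,0]]}'>/dev/null; python3 t.py;  python3 - <<'E'
from h import *
d=cam('wrist'); print(handle(d,.189,.006)); save('w5.png',d['img'])
E
```

```text
Tz [-0.081  0.314  0.09 ] yaw -17.35 tip 0.1207 [-2.3 -0.6  3.9]
Tz [-0.056  0.326  0.088] yaw -17.34 tip 0.1208 [-1.4 -0.6  3.8]
(2651, np.float64(0.18886126698649927), ((0.6080165505409241, 0.09180988371372223), (0.011563709005713463, 0.054204061627388), 72.57811737060547), [[0.5803999900817871, 0.09440000355243683], [0.632099986076355, 0.07819999754428864], [0.6355999708175659, 0.08919999748468399], [0.583899974822998, 0.10540000349283218]])
```

```bash
python3 -m handwheel '{"deltas":[[-1,0,0,0,0.07],[-1,0,0,0,0]]}'>/dev/null; python3 t.py; python3 -m handwheel '{"deltas":[[-1,0,0,0,0]]}'>/dev/null; python3 t.py
```

```text
Tz [-0.089  0.363  0.032] yaw -18.05 tip 0.1208 [-1.3  0.3  4.4]
Tz [-0.134  0.362  0.09 ] yaw -18.04 tip 0.1207 [-1.7 -0.7  3.7]
```

```bash
python3 -m handwheel '{"deltas":[[-1,0,0,0,0.07],[-1,0,0,0,0]]}'>/dev/null; python3 t.py; python3 -m handwheel '{"deltas":[[-1,0,0,0,0]]}'>/dev/null; python3 t.py
```

```text
Tz [-0.089  0.378  0.1  ] yaw -18.75 tip 0.1208 [-1.8  0.6  2.9]
Tz [-0.129  0.401  0.057] yaw -18.74 tip 0.1208 [-1.3 -0.8  3.9]
```

```bash
python3 -m handwheel '{"deltas":[[-1,0,0,0,0.07],[-1,0,0,0,0]]}'>/dev/null; python3 t.py; python3 -m handwheel '{"deltas":[[-1,0,0,0,0]]}'>/dev/null; python3 t.py
```

```text
Tz [-0.044  0.413  0.129] yaw -19.45 tip 0.1208 [-1.7 -1.6  3.7]
Tz [-0.048  0.357  0.075] yaw -19.44 tip 0.1208 [-1.2 -0.3  3.2]
```

```bash
python3 -m handwheel '{"deltas":[[-1,0,0,0,0.07],[-1,0,0,0,0]]}'>/dev/null; python3 t.py; python3 -m handwheel '{"deltas":[[-1,0,0,0,0]]}'>/dev/null; python3 t.py
```

```text
Tz [-0.103  0.354  0.18 ] yaw -20.15 tip 0.1208 [-1.4 -0.2  4. ]
Tz [-0.034  0.307  0.143] yaw -20.14 tip 0.1208 [-2.4 -0.1  4.2]
```

Moment is rising: the stop. One more small step.

```bash
python3 -m handwheel '{"deltas":[[-1,0,0,0,0.03],[-1,0,0,0,0]]}'>/dev/null; python3 t.py; python3 -m handwheel '{"deltas":[[-1,0,0,0,0]]}'>/dev/null; python3 t.py
```

```text
Tz [-0.055  0.344  0.18 ] yaw -20.44 tip 0.1208 [-0.4 -1.   3.9]
Tz [0.    0.342 0.196] yaw -20.44 tip 0.1208 [-1.2  0.4  3.6]
```

The moment has doubled to about 0.19 N·m, so the valve is shut on its stop. I ease back 4° within the play, draw the key straight out, and move aside to look.

```bash
python3 -m handwheel '{"deltas":[[-1,0,0,0,-0.2],[-1,0,0,0,-0.2],[-1,0,0,0,0]]}'>/dev/null; python3 t.py; python3 -m handwheel '{"deltas":[[-1,0,0,-0.1,0],[-1,0,0,-0.1,0],[-1,0,0,-0.15,0],[-1,0,0,-0.15,0],[-1,0,0,-0.15,0],[-1,0,0,-0.2,0],[-1,0,0,-0.3,0],[-1,0,0,-0.3,0],[-1,0,0,0,0]]}'; python3 t.py; python3 -m handwheel '{"deltas":[[-1,0,0.5,0,0],[-1,0,0.5,0,0],[-1,0,0.4,0,0],[-1,0,0,0,0],[-1,0,0,0,0]]}'; python3 - <<'E'
from h import *
s=status.get_state(); d=cam('wrist'); np.savez('/tmp/w6',**d); px=proj(d,[.6085,.0905,.1395])[0]; print(px); x,y=px.astype(int)
print(handle(d,s['tcp_pos'][2]-.0445,.006)); save('c6.png',cv2.resize(d['img'][y-45:y+45,max(x-60,0):x+60],None,fx=6,fy=6,interpolation=cv2.INTER_CUBIC))
E
```

```text
Tz [-0.021  0.273 -0.041] yaw -16.42 tip 0.1208 [-1.2  0.   4.1]
clock: 26.15
tcp_pos: [0.6089, 0.0911, 0.2944]
orientation: [0.001, 0.143, 0.99, 0.0]
wrist_force: [0.2, -0.3, -0.8]
finger_gap: 0.0107
grip_force: 58.7
Tz [ 0.021 -0.01  -0.025] yaw -16.44 tip 0.1805 [ 0.2 -0.3 -0.8]
clock: 26.78
tcp_pos: [0.6239, 0.145, 0.2923]
orientation: [-0.0, 0.143, 0.99, -0.0]
wrist_force: [-1.0, 0.8, -1.0]
finger_gap: 0.0111
grip_force: 58.7
[244.62651742 207.86580815]
(2613, np.float64(0.24652366272173704), ((0.6237362623214722, 0.14572662115097046), (0.011553987860679626, 0.05419699847698212), 73.5492172241211), [[0.5960999727249146, 0.14790000021457672], [0.6481000185012817, 0.13249999284744263], [0.6514000296592712, 0.1436000019311905], [0.599399983882904, 0.15889999270439148]])
```

View pics/c6.png

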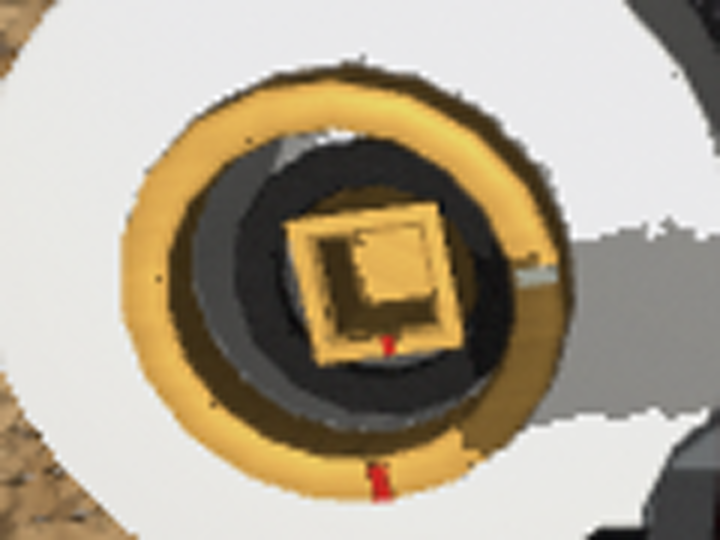

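The view shows the spindle line at crop (388,343) pointing nearly at the red mark (380,482), with the white mark at (537,277). I'll check the angles in world axes.

```bash
python3 - <<'E'
from h import *
ang=lambda v:np.degrees(np.arctan2(v[1],v[0]))
def an(f,C,sq,wh,re,li,win):
    d=dict(np.load(f)); hsv=cv2.cvtColor(d['img'],cv2.COLOR_RGB2HSV); P=lambda p,z:plane(d,C(np.array(p,float)),z)[:,:2]
    br=((hsv[...,0]>12)&(hsv[...,0]<32)&(hsv[...,1]>110)&(hsv[...,2]>95)).astype(np.uint8); m=np.zeros_like(br); m[win[1]:win[3],win[0]:win[2]]=1
    zc=.1465; q=P(sq,zc-.007); e=np.roll(q,-1,0)-q; s=P([wh,re],zc); li=P(li,zc-.007)[0]
    print('square',q.mean(0),np.linalg.norm(e,axis=1).round(4),[round((ang(x)+45)%90-45,1) for x in e],'line',ang(li-q.mean(0)))
    # marks 90deg apart on r=25.5 circle: centre from chord
    v=s[1]-s[0]; L=np.linalg.norm(v); n=np.array([v[1],-v[0]])/L   # right of white->red (cw) = toward centre
    c=s.mean(0)+n*L/2; print('chord',L,'(36)','centre',c,'x axis',ang(s[1]-c))
an('/tmp/w6.npz',lambda p:(p+.5)/6-.5+[184,162],[(287,222),(437,205),(467,345),(318,363)],(537,277),(380,482),(388,343),(184,162,304,252))
f=4.90798
an('/tmp/w3.npz',lambda p:(p+.5)/f-.5+[200,166],[(157,163),(290,161),(293,285),(160,283)],(285,366),(57,287),(228,275),0)
an('/tmp/w1.npz',lambda p:(p+.5)/6-.5+[275,175],[(282,147),(380,248),(272,338),(175,240)],(432,324),(185,408),(317,287),0)
E
```

```text
square [0.60980655 0.09155415] [0.0198 0.0195 0.0201 0.0197] [np.float64(-9.8), np.float64(-8.1), np.float64(-9.2), np.float64(-9.2)] line -10.467700019875782
chord 0.03583160685900672 (36) centre [0.60884511 0.08868472] x axis -9.125073883376322Traceback (most recent call last):
  File "<stdin>", line 13, in <module>
  File "<stdin>", line 5, in an
TypeError: 'int' object is not subscriptable
```

The spindle reads −9.1° and the collar axis −9.1°, so the valve is shut. I carry the key back over its pocket.

```bash
python3 -m handwheel '{"deltas":[[-1,0.63,-0.14,0,0],[-1,0.63,-0.14,0,0],[-1,0.63,-0.14,0,0],[-1,0.63,-0.14,0,0],[-1,0.63,-0.14,0,0],[-1,0.63,-0.14,0,0],[-1,0.63,-0.14,0,0],[-1,0,0,0,-0.9],[-1,0,0,0,-0.9],[-1,0,0,0,-0.9],[-1,0,0,0.6,0],[-1,0,0,0.6,0],[-1,0,0,0.6,0],[-1,0,0,0,0],[-1,0,0,0,0]]}'; python3 t.py; python3 - <<'E'
from h import *
s=status.get_state(); t=s['tcp_pos']; print(t, 'tool mm to (.4431,.158)',1000*tool([.4431-t[0],.158-t[1],0]))
d=cam('wrist'); save('w7.png',d['img']); np.savez('/tmp/w7',**d)
E
```

```text
clock: 28.7
tcp_pos: [0.4442, 0.1569, 0.2216]
orientation: [0.001, -0.092, 0.996, -0.0]
wrist_force: [0.6, 0.5, -2.0]
finger_gap: 0.0107
grip_force: 58.7
Tz [-0.003  0.09   0.053] yaw 10.52 tip 0.1077 [ 0.6  0.5 -2. ]
[0.44417399 0.15685407 0.22163415] tool mm to (.4431,.158) [ 8.46601379e-01  1.32282283e+00 -1.22594225e-03]
```

View pics/w7.png

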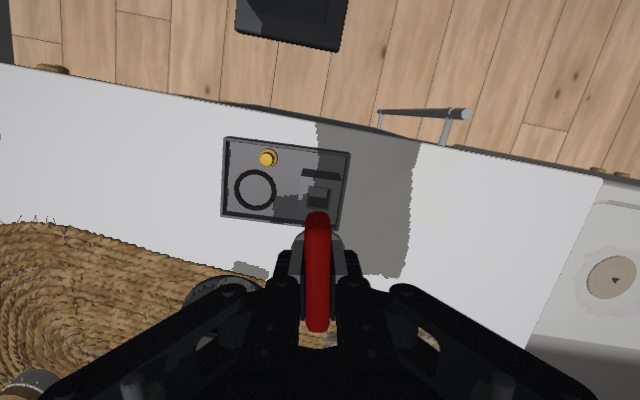

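The view shows the empty pocket hole near (318,195), straight ahead below the key. I correct by the last 1.5 mm and go down, first to just above the mouth and then in gently.

```bash
python3 -m handwheel '{"deltas":[[-1,0.02,0.03,0,-0.25],[-1,0,0,0.5,0],[-1,0,0,0.5,0],[-1,0,0,0.4,0],[-1,0,0,0.1,0],[-1,0,0,0,0],[-1,0,0,0,0]]}'; python3 t.py;  python3 -m handwheel '{"deltas":[[-1,0,0,0.1,0],[-1,0,0,0.1,0],[-1,0,0,0.1,0],[-1,0,0,0,0]]}'; python3 t.py
```

```text
clock: 29.62
tcp_pos: [0.4435, 0.1582, 0.1616]
orientation: [0.001, -0.114, 0.994, -0.0]
wrist_force: [-0.4, -0.2, -0.9]
finger_gap: 0.0109
grip_force: 58.7
Tz [-0.001  0.004  0.023] yaw 13.06 tip 0.0477 [-0.4 -0.2 -0.9]
clock: 30.12
tcp_pos: [0.4424, 0.1581, 0.1482]
orientation: [-0.001, -0.114, 0.994, -0.0]
wrist_force: [0.4, 0.6, -0.8]
finger_gap: 0.0107
grip_force: 58.7
Tz [ 0.002  0.038 -0.023] yaw 13.06 tip 0.0343 [ 0.4  0.6 -0.8]
```

Now below the mouth (tip at 34 mm) with no load, so I continue down.

```bash
python3 -m handwheel '{"deltas":[[-1,0.0,0,0.15,0],[-1,0,0,0.15,0],[-1,0,0,0.15,0],[-1,0,0,0.1,0],[-1,0,0,0.1,0],[-1,0,0,0,0],[-1,0,0,0,0]]}'; python3 t.py
```

```text
clock: 31.0
tcp_pos: [0.4429, 0.1581, 0.1228]
orientation: [0.0, -0.114, 0.994, -0.0]
wrist_force: [-0.4, -0.1, -0.7]
finger_gap: 0.0108
grip_force: 58.7
Tz [-0.014  0.071  0.037] yaw 13.06 tip 0.0089 [-0.4 -0.1 -0.7]
```

```bash
python3 -m handwheel '{"deltas":[[-1,0.0,0,0.04,0],[-1,0,0,0,0],[-1,0,0,0,0]]}'; python3 t.py;  python3 -m handwheel '{"deltas":[[-1,0.0,0,0.025,0],[-1,0,0,0,0],[-1,0,0,0,0]]}'; python3 t.py
```

```text
clock: 31.38
tcp_pos: [0.4428, 0.1581, 0.1211]
orientation: [0.0, -0.114, 0.994, -0.0]
wrist_force: [0.9, 0.8, -0.4]
finger_gap: 0.011
grip_force: 58.7
Tz [ 0.022  0.029 -0.045] yaw 13.06 tip 0.0072 [ 0.9  0.8 -0.4]
clock: 31.75
tcp_pos: [0.4429, 0.1581, 0.1203]
orientation: [0.0, -0.114, 0.994, -0.0]
wrist_force: [-1.1, 0.3, 1.9]
finger_gap: 0.0111
grip_force: 59.0
Tz [0.006 0.125 0.086] yaw 13.06 tip 0.0064 [-1.1  0.3  1.9]
```

The flange is seated on the mouth. I release and rise straight up.

```bash
python3 -m handwheel '{"deltas":[[0.2,0,0,0,0],[0.2,0,0,0,0],[1,0,0,0,0],[1,0,0,0,0],[1,0,0,0,0],[1,0,0,-0.3,0],[1,0,0,-0.5,0],[1,0,0,-0.6,0],[1,0,0,-0.8,0],[1,0,0,-0.8,0],[1,0,0,-0.8,0],[1,0,0,0,0],[1,0,0,0,0]]}'; python3 - <<'E'
from h import *
d=cam('wrist'); print(handle(d,.0745)); a=d['img'][100:400,150:550]; save('w8.png',a)
d=cam('side'); print(handle(d,.07,.01)[:3]); b=cv2.resize(d['img'][185:285,285:415],None,fx=3,fy=3,interpolation=cv2.INTER_CUBIC); save('c8.png',np.hstack([a,b]))
E
```

```text
clock: 33.38
tcp_pos: [0.4426, 0.1581, 0.2721]
orientation: [0.0, -0.114, 0.994, -0.0]
wrist_force: [-0.1, -0.2, -0.2]
finger_gap: 0.0852
grip_force: 0.0
(642, np.float64(0.07445013647009793), ((0.4434318244457245, 0.15859711170196533), (0.05201590806245804, 0.010456649586558342), 12.686640739440918), [[0.41690000891685486, 0.15800000727176666], [0.41920000314712524, 0.1477999985218048], [0.4699999988079071, 0.15919999778270721], [0.4677000045776367, 0.16940000653266907]])
(135, np.float64(0.07037903477068619), ((0.4460722804069519, 0.16233272850513458), (0.05583493039011955, 0.023228464648127556), 15.347599029541016))
```

View pics/c8.png

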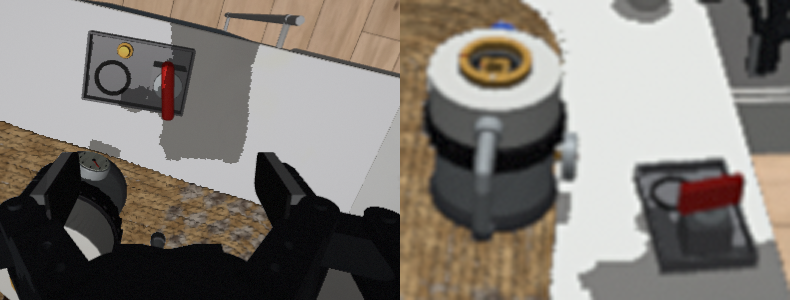

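The key stands upright in its pocket at the same height as at the start (handle top at 74.5 mm), and the gripper is clear. I hand the job in.

```bash
python3 -c "
from workcell import hand_in; print(hand_in())"
```

```text
the job is handed in; nothing more can be done
None
```

I turned the valve shut against its stop, peaking at about 0.2 N·m, and returned the key upright to its pocket, fully down; the job was handed in at about 33.5 s with no verdict returned.

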